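Tip the gateway back onto its feet and slide it home on the bench shelf

TASK

The black radio gateway in the middle has been left standing on its front end, to get at the sockets on its rear. Without picking it up, push it over, high on its antenna side, so that it topples in under the shelf onto its rubber feet with its antennas up, then slide it straight back in its gap until its rear end is up against the rear stop rail. Do not bump the shelf, and leave the other things on the bench where they are.

Things in the scene. Friction and masses are not known exactly. Their poses are not given: they have to be found in the camera images.
- gateway: Black steel box to lay down, 160 long x 150 wide x 76 mm thick, 0.75 to 0.95 kg; at first it stands 160 mm tall on its front end, before the gap between two neighbours. Origin: centre of the front end panel (its first underside). Body z: along its length, front to rear end (up at first). Body y: its width. Body +x: feet side (towards the stop rail at first, within 10 degrees); -x: antenna side.
- gateway_lid (a point): Centre of the antenna side (body x -38, y 0, z 80 mm); 82 mm high, facing up, when the gateway lies on its feet. This side carries 18 stub antennas, 9 mm across and 32 mm long, in three rows at body z 22, 46 and 70 mm, y up to +-60 mm. Lying, it is 82 mm high without and 114 mm with antennas, and slides with 4 to 9 N.
- gateway_band (a point): Middle of the plain flat steel band of the antenna side (body x -38, y 0, z 138 mm), free of antennas from z 77 to 160 mm over the full width: the place to push. About 2.5 N here tips it over its lower far edge without sliding; past about 27 degrees it falls by itself.
- gateway_feet (a point): Centre of the feet side, level with the soles of the feet (body x +44, y 0, z 80 mm). Four round rubber feet, 20 mm across and 6 mm high, at body y +-55 and z 20 and 140 mm. On the bench when it lies right.
- gateway_rear (a point): On the rear end (sockets and a round fan grille, up at first), mid-width, at its edge on the feet side (body x +38, y 0, z 160 mm). When home it touches the stop rail, 6 mm above the bench.
- shelf: Fixed bench-top shelf of cream slotted steel angle, open at front and back, 800 mm wide (y). Origin: on the bench, mid-width, at the front face of the rear stop rail, a 35 mm high upright angle along the whole width; x points to the rear, away from the robot. Corner posts, 35 mm angle, 310 mm high, at y +-400 mm, x -215 and +45 mm.
- shelf_edge (a point): Lower front edge of the shelf's upper wire deck, mid-width (shelf x -215, y 0, z 245 mm). The deck covers shelf x -215 to +45 mm over the full width, 245 to 282 mm above the bench. A tool working under it must reach in tilted, from the front.
- gateway2: Neighbour, to be left alone: another gateway like it, lying on its feet with its antennas up, 160 x 150 mm and 114 mm high, its rear close to the stop rail, about 210 mm to the left or the right of mid-width (either). Origin: centre of its underside on the bench; x points to the rear.
- router: Neighbour, to be left alone: ivory plastic router, 160 x 150 x 45 mm with two upright aerials at its rear, 135 mm high, on the other side of the gap, about 210 mm from mid-width. Origin: centre of its underside; x points to the rear.
- power_supply: Bystander: black power-supply brick, 65 x 130 x 36 mm, on the bench to one side of the work. Origin: centre of its underside.
- carton: Bystander: open white card box, 130 x 170 x 55 mm, on the bench to one side of the work. Origin: centre of its underside.

How it is judged:
By the outcome, as a careful person would: the job done as asked, in the order asked, and still so for the second after the job is handed in, with the robot touching nothing.
It also fails if it takes over 42 s, if anything falls off the work surface, if the arm or the gripper's body presses on something with over 40 N, if the wrist force passes 120 N, or if a joint passes its speed limit or range.

ROBOT

A 6-joint arm with a two-finger parallel gripper is mounted at the origin on the work surface. World frame = base frame: x ahead of the robot, y to its left, z up, the work surface at z = 0. Lengths are in m, angles in rad, forces in N, time in s.
With the tool pointing down it reaches from about 0.275 to 0.725 m from the base axis. Payload 15.9 kg.
Tool frame: the origin (TCP) lies midway between the tips of the shut fingers; the grasp point (between the pads) lies 19 mm behind it; x points along the fingers, y is the direction in which the jaws open and shut, and the axes are right-handed (so a half turn about x gives the same grasp; the last joint's range is limited). The gripper opens to 85 mm and grips with 20 to 120 N. Pads are 22 mm wide; open, the fingers measure 114 mm over their backs; the gripper's body (76 mm by 85 mm) begins 54 mm behind the grasp point. The pads swing forward as they close: fully open they stand 13 mm farther back than shut.
Start: joints at [1.266, 0.213, -0.034, 1.323, 0, 1.571], TCP at [0.15, 0.477, 0.231] pointing down, gripper open.
Joint ranges: [-2.98, 2.98], [-0.74, 1.72], [-1.14, 1.35], [-2.1, 2.04], [-1.57, 1.44], [-3.14, 3.14]. Speed limits (rad/s): [1.89, 1.89, 2.39, 2.57, 3.14, 3.14].

INTERFACE

Orientations are given as [roll, pitch, yaw] about the fixed x, y, z axes, in that order (R = Rz(yaw) Ry(pitch) Rx(roll)).
In Python, from plant import state, imaging, workorder gives the robot as it stands. The module is installed in compiled form; this text tells all that it offers.
- The arm moves only by the tool apply_moves, never from a script. Its arguments are lists of equal length, an entry for each row: "travel": the shift along the tool's x, y, z in mm, a list of three; "twist": the turn about the tool's x in degrees; "grip": the gripper's target within -1 to 1 (shut at 1, half-way at 0, fully open at -1). In form: {"travel": [[dx, dy, dz], ...], "twist": [twist, ...], "grip": [grip, ...]}. A call has 1 to 5 rows; each row shifts and turns the commanded pose from where the row before left it, along the tool's axes as they then stand; what a row does not reach is not made up. A row lasts 1/12 s, in which the tool goes at most 41.7 mm and 7.16 degrees, less where a joint would pass 70% of its speed; a pose out of reach is approached as far as the arm can. A call with a gripper value outside its range is refused whole. The fingers move at their own pace and stop on an object; "newtons" is the grip in N (left out, the last holds). Time passes only in rows, so rows that do not move let the fingers close. It gives the time, the measured TCP pose, the force and the opening at its end, in the units of the state.
- state(): the state, without advancing time (a new reading comes with each control period).
- imaging.get_image(name): name is "side" or "top" or "wrist"; returns (picture, depth): 480x640x3 uint8, red, green, blue; 480x640 float32, m along the optical axis (not along the pixel's ray), 0 where there is no reading.
- imaging.get_calibration(name): a dict with "fx", "fy", "cx", "cy" (pixels), "k1" (the pictures are not rectified: a ray, as slopes to the right and down, at radius r is drawn at 1 + k1 r^2 times it, then the intrinsics apply), "origin" and "attitude" of the camera in the world; the wrist camera has in their place "hand_eye" (4x4, takes a point from camera to tool coordinates, whose origin is the TCP and whose axes are the tool frame's). Camera axes: x right, y up, looking along -z (the intrinsics and any distortion apply to the point x, -y, -z); pixel columns grow to the right and rows downward; lengths in m; the calibration is good to about 2 mm. A picture is of the moment at which its call begins: read the wrist's pose just before it. get_calibration takes no time and is no camera call.
- workorder.sign_off(): hands the job in, once; it reports no verdict.
The state is a dict: "clock": time; "joint_pos": joint angles; "joint_velocities": joint speeds; "joint_efforts": joint torques, N m; "position": TCP position; "tcp_rot": TCP orientation; "contact_force": force on the tool from outside, world axes, zero at the start; "wrist_torque": the same for the moment, N m; "width": opening from 0.0 (shut) to 1.0 (fully open).
Only numpy, scipy, OpenCV 4.12 (cv2) and the standard library are available. Lean on these libraries where they do the work, as an engineer would, in place of code of your own. Each camera call takes 0.05 s, during which the arm holds its last target. There are 200 camera calls.

## Working session

There is one attempt and no reset: what is moved stays moved. The work goes in short steps, Python scripts to look and compute and a tool call to move; the robot and the scene stay as the last step left them, time stands still between calls to the robot, and variables do not carry over. Pictures are saved under pics/ and viewed, about 8 in all and at most 12, crops included, and the job is handed in when it is done.

Besides the shell and the picture viewer there is one more tool, called as name(argument=value, ...) on one line, values as JSON. apply_moves: Moves the arm, as the interface text tells. Its arguments: {"type":"object","properties":{"travel":{"type":"array"},"twist":{"type":"array"},"grip":{"type":"array"},"newtons":{"type":"number"}},"required":["travel","twist","grip"]}

```bash
mkdir -p pics; cat > h.py <<'E'
import numpy as np, cv2
from plant import state, imaging, workorder
def R_of(a):
    a=np.array(a,float)
    if a.shape==(3,3): return a
    from scipy.spatial.transform import Rotation as R
    return R.from_euler('xyz',a).as_matrix() if a.size==3 else R.from_quat(a).as_matrix()
def cam(name):
    c=imaging.get_calibration(name)
    if 'hand_eye' in c:
        s=state(); T=np.eye(4);T[:3,:3]=R_of(s['tcp_rot']);T[:3,3]=s['position']
        T=T@np.array(c['hand_eye']); return c,T[:3,:3],T[:3,3]
    return c,R_of(c['attitude']),np.array(c['origin'])
def cloud(name):
    c,R,o=cam(name); im,d=imaging.get_image(name)
    K=np.array([[c['fx'],0,c['cx']],[0,c['fy'],c['cy']],[0,0,1]])
    v,u=np.mgrid[:480,:640]
    p=cv2.undistortPoints(np.stack([u,v],-1).reshape(-1,1,2).astype(np.float64),K,np.array([c['k1'],0,0,0,0.])).reshape(480,640,2)
    P=np.stack([p[...,0]*d,-p[...,1]*d,-d],-1)@R.T+o
    P[d==0]=np.nan
    return im,d,P
E
python3 - <<'E'
from h import *
print(state())
for n in('side','top','wrist'):
    print(n,imaging.get_calibration(n))
    im,d,P=cloud(n); np.savez('/tmp/%s.npz'%n,im=im,P=P)
    cv2.imwrite('pics/%s0.png'%n,im[...,::-1])
E
```

```text
{'clock': 0.0, 'joint_pos': array([ 1.26603638e+00,  2.13375187e-01, -3.50449312e-02,  1.32346048e+00,
       -1.25046113e-05,  1.57078744e+00]), 'joint_velocities': array([ 0.00054859, -0.00062127,  0.00054982,  0.00123778, -0.00065502,
        0.00113838]), 'joint_efforts': array([ 4.51726170e-03, -6.86156631e+01,  4.87120521e+01,  1.75385771e-02,
        3.44991086e-04, -2.48613770e-07]), 'position': array([0.14994078, 0.47665606, 0.23081226]), 'tcp_rot': array([-1.55927304,  1.56971198, -1.8640241 ]), 'contact_force': array([-0.23456154,  0.28649475,  0.26345642]), 'wrist_torque': array([ 0.02181079,  0.04010497, -0.02929478]), 'width': 1.0025843490720552}
side {'fx': 542.9477844920552, 'fy': 542.9477844920552, 'cx': 313.91994206985675, 'cy': 242.01884434195546, 'k1': -0.022644329864841058, 'origin': array([0.49247458, 1.06406667, 0.89722678]), 'attitude': array([ 0.97177635, -0.01745889, -3.03788465])}
top {'fx': 553.1136004166685, 'fy': 553.1136004166685, 'cx': 324.539407874015, 'cy': 243.35879247775026, 'k1': -0.06948393956077116, 'origin': array([ 3.80012262e-01, -1.26219916e-03,  1.37645451e+00]), 'attitude': array([ 0.16878778,  0.00517137, -1.58933097])}
wrist {'fx': 377.0191765281094, 'fy': 377.0191765281094, 'cx': 319.5535111445634, 'cy': 243.84205239401624, 'k1': -0.039017525492386886, 'hand_eye': array([[-1.29051880e-03,  2.90337027e-01, -9.56923584e-01,
        -1.42897766e-01],
       [ 9.99999165e-01,  3.14314022e-04, -1.25324608e-03,
        -8.84731971e-04],
       [-6.30892392e-05, -9.56924403e-01, -2.90337190e-01,
        -7.38839502e-02],
       [ 0.00000000e+00,  0.00000000e+00,  0.00000000e+00,
         1.00000000e+00]])}
```

View pics/side0.png

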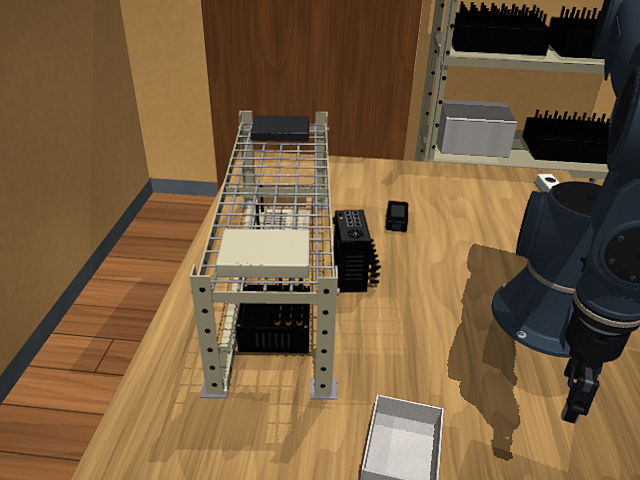

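View pics/top0.png

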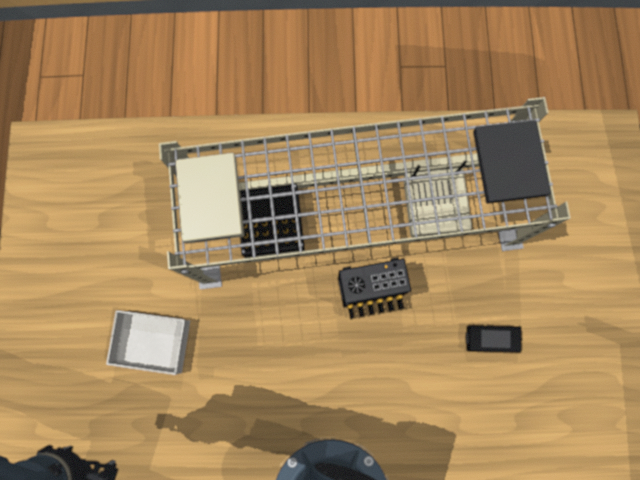

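Side view: gateway stands upright at about (352,250), antennas towards the robot; gateway2 lies at (275,325) under the deck. Top view: gateway rear end at (375,283), gateway2 at (272,220), router at (440,205), carton at (148,342), power supply at (495,338); the shelf is slightly yawed.

```bash
python3 - <<'E'
import numpy as np, cv2
t=np.load('/tmp/top.npz'); P=t['P']; s=np.load('/tmp/side.npz'); S=s['P']
def rect(Q,l):
    r=cv2.minAreaRect((Q[:,:2]*1000).astype(np.float32)); print(l,len(Q),np.round(r[0]),np.round(r[1]),round(r[2],1),'z',np.round(np.nanmedian(Q[:,2]),4)); print(np.round(cv2.boxPoints(r)).tolist())
m=np.zeros(P.shape[:2],bool); m[250:325,330:420]=1
q=P[m&(P[...,2]>.150)&(P[...,2]<.172)]; rect(q,'gw top')
for nm,A in(('top',P),('side',S)):
    m=np.zeros(P.shape[:2],bool)
    if nm=='top': m[100:290,150:580]=1
    else: m[100:310,190:345]=1
    q=A[m&(A[...,2]>.262)&(A[...,2]<.292)]; rect(q,nm+' deck')
    # posts tops
    q=A[m&(A[...,2]>.300)&(A[...,2]<.318)]
    print('posts', len(q), np.round(q[:,:2].min(0),3),np.round(q[:,:2].max(0),3))
    # split clusters
    if len(q)>10:
        _,lab,c=cv2.kmeans(q[:,:2].astype(np.float32),4,None,(3,50,1e-5),5,cv2.KMEANS_PP_CENTERS); print(np.round(c,3), np.bincount(lab[:,0]))
# rail, gw2 and router in top
m=np.zeros(P.shape[:2],bool); m[150:262,235:310]=1
q=P[m&(P[...,2]>.07)&(P[...,2]<.12)]; rect(q,'gw2')
m=np.zeros(P.shape[:2],bool); m[160:240,400:475]=1
q=P[m&(P[...,2]>.038)&(P[...,2]<.055)]; rect(q,'router(+?)')
m=np.zeros(P.shape[:2],bool); m[150:200,300:410]=1
q=P[m&(P[...,2]>.028)&(P[...,2]<.040)]; rect(q,'rail')
q=P[400:470,250:420]; 
E
```

```text
gw top 2342 [ 504. -108.] [ 81. 151.] 9.8 z 0.1596
[[451.0, -41.0], [476.0, -189.0], [556.0, -175.0], [531.0, -27.0]]
top deck 10703 [688. -78.] [265. 805.] 6.2 z 0.2769
[[512.0, 308.0], [600.0, -492.0], [863.0, -463.0], [776.0, 337.0]]
posts 10109 [ 0.518 -0.49 ] [0.859 0.336]
[[ 0.614  0.228]
 [ 0.768 -0.38 ]
 [ 0.705  0.238]
 [ 0.683 -0.391]] [2612 2465 2565 2467]
side deck 6406 [690. -76.] [263. 815.] 6.3 z 0.276
[[515.0, 315.0], [604.0, -496.0], [866.0, -467.0], [776.0, 344.0]]
posts 4994 [ 0.521 -0.489] [0.861 0.341]
[[ 0.729 -0.379]
 [ 0.609  0.251]
 [ 0.71   0.286]
 [ 0.692  0.213]] [1104 1640 1138 1112]
gw2 3009 [664. 133.] [162. 150.] 5.6 z 0.081
[[576.0, 200.0], [590.0, 51.0], [752.0, 67.0], [737.0, 216.0]]
router(+?) 2735 [ 714. -293.] [171. 179.] 6.3 z 0.0441
[[620.0, -213.0], [639.0, -391.0], [809.0, -372.0], [789.0, -194.0]]
rail 202 [776. -80.] [273.  76.] 80.9 z 0.033
[[717.0, -209.0], [792.0, -221.0], [835.0, 48.0], [760.0, 61.0]]
```

```bash
python3 - <<'E'
import numpy as np, cv2
a=cv2.imread('pics/top0.png')[90:330,150:580]; cv2.imwrite('pics/topc.png',cv2.resize(a,None,fx=1.8,fy=1.8,interpolation=cv2.INTER_CUBIC))
E
cat >> h.py <<'E'
YS=np.deg2rad(6.3); XS=np.array([np.cos(YS),np.sin(YS),0]); YSV=np.array([-XS[1],XS[0],0]); O=np.array([.7735,-.0677,0])
def show():
    s=state(); R=R_of(s['tcp_rot']); p=s['position']; r=p-O
    print('t',round(s['clock'],2),'pos',np.round(p,4),'shelf mm',np.round([r@XS*1e3,r@YSV*1e3,p[2]*1e3],1),'w',round(s['width'],2))
    print('R cols',np.round(R,3).tolist(),'q',np.round(s['joint_pos'],2),'F',np.round(s['contact_force'],1))
    x=R[:,0]; print('tilt from down',round(np.degrees(np.arccos(-x[2])),1),'heading',round(np.degrees(np.arctan2(x[1],x[0])),1),'jaw az',round(np.degrees(np.arctan2(R[1,1],R[0,1])),1))
    return s,R
def to(d): # world displacement(mm) -> tool
    R=R_of(state()['tcp_rot']); return np.round(R.T@np.array(d,float),1)
def tos(dx,dy,dz): return to(dx*XS+dy*YSV+np.array([0,0,dz]))
E
python3 - <<'E'
from h import *
show(); print(to([0,0,200]),to([.47*1000-150,50-477,0]))
E
```

```text
t 0.15 pos [0.15   0.4767 0.2309] shelf mm [-560.   609.5  230.9] w 1.0
R cols [[-0.0, 0.3, 0.954], [-0.001, 0.954, -0.3], [-1.0, -0.001, -0.0]] q [ 1.27  0.21 -0.03  1.32  0.    1.57] F [-1.1  0.1  0.3]
tilt from down 0.0 heading -111.4 jaw az 72.5
[-200.    -0.2   -0. ] [ 2.000e-01 -3.113e+02  4.334e+02]
```

View pics/topc.png

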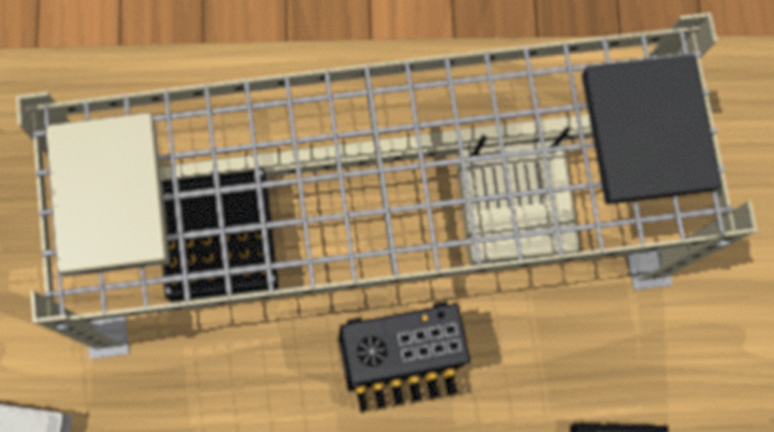

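The crop shows the gateway centred in front of the gap at (405,345), gateway2 to its left and the router to its right under the deck, with loads on the deck's two ends.

Next I raise the tool, swing it in front and align the jaws with the shelf.

apply_moves(travel=[[-40,0,0],[-40,0,0],[-40,0,0],[-40,0,0],[-40,0,0]], twist=[-6,-6,-6,-6,0], grip=[-1,-1,-1,-1,-1])

```text
clock: 0.57
position: [0.15, 0.4767, 0.4276]
tcp_rot: [1.15, 1.569, 1.271]
contact_force: [0.2, 2.2, 1.1]
width: 1.004
```

```bash
python3 - <<'E'
from h import *
s,R=show(); p=s['position']*1000
print(to([470-p[0],50-p[1],0]))
E
```

```text
t 0.57 pos [0.15   0.4767 0.4276] shelf mm [-560.   609.5  427.6] w 1.0
R cols [[0.0, -0.121, 0.993], [0.001, 0.993, 0.121], [-1.0, 0.001, 0.001]] q [1.27 0.29 0.58 1.85 0.   1.15] F [0.2 2.2 1.1]
tilt from down 0.1 heading 72.8 jaw az 96.9
[  -0.5 -462.2  266.2]
```

apply_moves(travel=[[0,-30,18],[0,-30,18],[0,-30,18],[0,-30,18],[0,-30,18]], twist=[0,0,0,0,0], grip=[-1,-1,-1,-1,-1])

```text
clock: 0.98
position: [0.2572, 0.3371, 0.4249]
tcp_rot: [-1.968, 1.571, -1.854]
contact_force: [0.5, -0.1, 0.7]
width: 0.998
```

apply_moves(travel=[[0,-31,18],[0,-31,18],[0,-31,18],[0,-31,18],[0,-31,18]], twist=[0,0,0,0,0], grip=[-1,-1,-1,-1,-1])

```text
clock: 1.4
position: [0.3642, 0.1931, 0.425]
tcp_rot: [1.639, 1.571, 1.753]
contact_force: [0.7, 1.7, -0.7]
width: 1.001
```

apply_moves(travel=[[0,-31,18],[0,-31,18],[0,-31,18],[0,-31,18],[0,-31,18]], twist=[0,0,0,0,0], grip=[-1,-1,-1,-1,-1])

```text
clock: 1.82
position: [0.4713, 0.0492, 0.425]
tcp_rot: [2.067, 1.571, 2.181]
contact_force: [1.3, 1.3, 0.4]
width: 0.999
```

```bash
python3 - <<'E'
from h import *
s,R=show(); p=s['position']*1000
E
```

```text
t 1.82 pos [0.4713 0.0492 0.425 ] shelf mm [-287.5  149.3  425. ] w 1.0
R cols [[-0.0, -0.113, 0.994], [0.0, 0.994, 0.113], [-1.0, 0.0, -0.0]] q [ 0.1   0.23  0.48  1.83  0.   -0.01] F [1.3 1.3 0.4]
tilt from down 0.0 heading 125.0 jaw az 96.5
```

apply_moves(travel=[[0,0,40],[0,0,40],[0,0,40],[0,0,40],[0,0,40]], twist=[0,0,0,0,0], grip=[-1,-1,-1,-1,-1])

```text
clock: 2.23
position: [0.6259, 0.0686, 0.4121]
tcp_rot: [-0.004, 1.546, 0.11]
contact_force: [4.0, -0.2, 3.5]
width: 1.0
```

apply_moves(travel=[[0,0,40],[0,0,40],[0,0,40]], twist=[0,0,0], grip=[-1,-1,-1])

```text
clock: 2.48
position: [0.6879, 0.0761, 0.3738]
tcp_rot: [-0.005, 1.507, 0.109]
contact_force: [-15.5, -2.0, 8.4]
width: 0.996
```

```bash
python3 - <<'E'
from h import *
s,R=show(); p=s['position']*1000
E
```

```text
t 2.48 pos [0.6879 0.0761 0.3738] shelf mm [-69.3 152.3 373.8] w 1.0
R cols [[0.063, -0.114, 0.992], [0.007, 0.994, 0.113], [-0.998, -0.0, 0.063]] q [ 0.11  0.83  1.35  2.04 -0.   -0.  ] F [-15.5  -2.    8.4]
tilt from down 3.6 heading 6.3 jaw az 96.5
```

Out-of-reach targets do tilt the tool forward: joint 4 stops at its limit first. Going high at a shorter reach should tilt it more, so I back off and climb.

apply_moves(travel=[[-30,0,-25],[-30,0,-25],[-20,0,-35],[-20,0,-35],[-20,0,-35]], twist=[0,0,0,0,0], grip=[-1,-1,-1,-1,-1])

```text
clock: 2.9
position: [0.5284, 0.0579, 0.4805]
tcp_rot: [-0.005, 1.5, 0.109]
contact_force: [0.2, -0.2, 1.3]
width: 1.004
```

apply_moves(travel=[[-40,0,0],[-40,0,0],[-40,0,0],[-40,0,0],[-40,0,0]], twist=[0,0,0,0,0], grip=[-1,-1,-1,-1,-1])

```text
clock: 3.32
position: [0.4713, 0.0516, 0.5644]
tcp_rot: [-0.005, 1.37, 0.109]
contact_force: [0.5, -0.3, 0.1]
width: 1.002
```

```bash
python3 - <<'E'
from h import *
s,R=show(); p=s['position']*1000
E
```

```text
t 3.32 pos [0.4713 0.0516 0.5644] shelf mm [-287.3  151.8  564.4] w 1.0
R cols [[0.198, -0.114, 0.974], [0.022, 0.994, 0.111], [-0.98, -0.001, 0.199]] q [ 0.11  0.24  0.91  2.04  0.   -0.  ] F [ 0.5 -0.3  0.1]
tilt from down 11.5 heading 6.3 jaw az 96.5
```

apply_moves(travel=[[-40,0,0],[-40,0,0],[-40,0,0],[-40,0,0],[-40,0,0]], twist=[0,0,0,0,0], grip=[-1,-1,-1,-1,-1])

```text
clock: 3.73
position: [0.4059, 0.0444, 0.6279]
tcp_rot: [-0.005, 1.232, 0.109]
contact_force: [0.2, 0.6, -0.1]
width: 0.998
```

apply_moves(travel=[[-40,0,0],[-40,0,0],[-40,0,0],[-40,0,0],[-40,0,0]], twist=[0,0,0,0,0], grip=[-1,-1,-1,-1,-1])

```text
clock: 4.15
position: [0.3364, 0.0368, 0.6797]
tcp_rot: [-0.005, 1.093, 0.109]
contact_force: [0.6, 0.2, -0.2]
width: 0.999
```

```bash
python3 - <<'E'
from h import *
s,R=show(); p=s['position']*1000
E
```

```text
t 4.15 pos [0.3364 0.0368 0.6797] shelf mm [-423.   151.9  679.7] w 1.0
R cols [[0.457, -0.113, 0.882], [0.05, 0.994, 0.101], [-0.888, -0.002, 0.46]] q [ 0.11 -0.1   0.84  2.04  0.   -0.  ] F [ 0.6  0.2 -0.2]
tilt from down 27.4 heading 6.2 jaw az 96.5
```

apply_moves(travel=[[-30,0,20],[-30,0,20],[-30,0,20],[-30,0,20],[-30,0,20]], twist=[0,0,0,0,0], grip=[-1,-1,-1,-1,-1])

```text
clock: 4.57
position: [0.359, 0.0397, 0.7332]
tcp_rot: [-0.004, 0.959, 0.109]
contact_force: [-0.4, 0.4, 0.0]
width: 0.996
```

```bash
python3 - <<'E'
from h import *
s,R=show(); p=s['position']*1000
E
```

```text
t 4.57 pos [0.359  0.0397 0.7332] shelf mm [-400.2  152.3  733.2] w 1.0
R cols [[0.571, -0.113, 0.813], [0.063, 0.994, 0.094], [-0.819, -0.003, 0.574]] q [ 0.11 -0.06  1.02  2.04 -0.   -0.  ] F [-0.4  0.4  0. ]
tilt from down 35.0 heading 6.3 jaw az 96.5
```

apply_moves(travel=[[-32,0,22],[-32,0,22],[-32,0,22],[-32,0,22],[-32,0,22]], twist=[0,0,0,0,0], grip=[-1,-1,-1,-1,-1])

```text
clock: 4.98
position: [0.3554, 0.0396, 0.7898]
tcp_rot: [-0.004, 0.814, 0.11]
contact_force: [0.3, -0.0, -0.2]
width: 0.998
```

apply_moves(travel=[[-32,0,22],[-32,0,22],[-32,0,22]], twist=[0,0,0], grip=[-1,-1,-1])

```text
clock: 5.23
position: [0.3405, 0.0381, 0.8226]
tcp_rot: [-0.004, 0.726, 0.11]
contact_force: [-0.2, 0.8, -0.3]
width: 0.998
```

```bash
python3 - <<'E'
from h import *
s,R=show(); p=s['position']*1000
E
```

```text
t 5.23 pos [0.3405 0.0381 0.8226] shelf mm [-418.7  152.6  822.6] w 1.0
R cols [[0.743, -0.113, 0.66], [0.082, 0.994, 0.077], [-0.664, -0.003, 0.748]] q [ 0.11 -0.07  1.24  2.04 -0.   -0.  ] F [-0.2  0.8 -0.3]
tilt from down 48.4 heading 6.3 jaw az 96.5
```

```bash
python3 - <<'E'
from h import *
print(tos(58,-166,-500),tos(0,0,-100),tos(10,0,0))
E
```

```text
[ 375.4 -164.7 -335.9] [ 66.4   0.3 -74.8] [ 7.5 -0.   6.6]
```

apply_moves(travel=[[26.8,-11.8,-24],[26.8,-11.8,-24],[26.8,-11.8,-24],[26.8,-11.8,-24],[26.8,-11.8,-24]], twist=[0,0,0,0,0], grip=[1,1,1,1,1], newtons=30)

```text
clock: 5.65
position: [0.3551, 0.0097, 0.7414]
tcp_rot: [-0.005, 0.729, 0.11]
contact_force: [0.4, 0.6, 1.4]
width: 0.297
```

apply_moves(travel=[[26.8,-11.8,-24],[26.8,-11.8,-24],[26.8,-11.8,-24],[26.8,-11.8,-24],[26.8,-11.8,-24]], twist=[0,0,0,0,0], grip=[1,1,1,1,1])

```text
clock: 6.07
position: [0.3801, -0.0447, 0.5714]
tcp_rot: [-0.005, 0.73, 0.109]
contact_force: [1.6, 1.0, 1.4]
width: -0.004
```

apply_moves(travel=[[26.8,-11.8,-24],[26.8,-11.8,-24],[26.8,-11.8,-24],[0,0,0]], twist=[0,0,0,0], grip=[1,1,1,1])

```text
clock: 6.4
position: [0.3944, -0.0789, 0.456]
tcp_rot: [0.005, 0.741, 0.114]
contact_force: [-0.0, 0.7, -2.2]
width: -0.001
```

```bash
python3 - <<'E'
from h import *
s,R=show(); p=s['position']; r=p-O; x,y,z=r@XS*1e3,r@YSV*1e3,p[2]*1e3
print(tos(-350-x,-16-y,128-z))
E
```

```text
t 6.4 pos [ 0.3944 -0.0789  0.456 ] shelf mm [-378.    30.5  456. ] w -0.0
R cols [[0.733, -0.111, 0.671], [0.084, 0.994, 0.072], [-0.675, 0.004, 0.738]] q [-0.57 -0.6  -0.43  1.04  0.49 -0.5 ] F [-0.   0.7 -2.2]
tilt from down 47.5 heading 6.5 jaw az 96.3
[ 242.   -47.7 -222.9]
```

apply_moves(travel=[[22,-5,-18],[22,-5,-18],[22,-5,-18],[22,-5,-18],[22,-5,-18]], twist=[0,0,0,0,0], grip=[1,1,1,1,1])

```text
clock: 6.82
position: [0.4214, -0.1016, 0.3268]
tcp_rot: [-0.007, 0.729, 0.108]
contact_force: [1.3, -0.9, 0.2]
width: 0.0
```

```bash
python3 - <<'E'
from h import *
s,R=show(); p=s['position']; r=p-O; x,y,z=r@XS*1e3,r@YSV*1e3,p[2]*1e3
print(tos(-350-x,-16-y,128-z))
E
```

```text
t 6.82 pos [ 0.4214 -0.1016  0.3268] shelf mm [-353.7    5.   326.8] w 0.0
R cols [[0.741, -0.113, 0.661], [0.081, 0.994, 0.079], [-0.666, -0.005, 0.746]] q [-0.6  -0.57 -0.76  0.67  0.5  -0.52] F [ 1.3 -0.9  0.2]
tilt from down 48.2 heading 6.2 jaw az 96.5
[ 135.2  -19.9 -146. ]
```

apply_moves(travel=[[22,-4,-22],[22,-4,-22],[22,-4,-22],[22,-4,-22],[22,-4,-24]], twist=[0,0,0,0,0], grip=[1,1,1,1,1])

```text
clock: 7.23
position: [0.4316, -0.1218, 0.1703]
tcp_rot: [-0.008, 0.728, 0.108]
contact_force: [2.5, -1.2, 0.0]
width: 0.0
```

```bash
python3 - <<'E'
from h import *
s,R=show(); p=s['position']; r=p-O; x,y,z=r@XS*1e3,r@YSV*1e3,p[2]*1e3
print(tos(-350-x,-16-y,128-z))
E
```

```text
t 7.23 pos [ 0.4316 -0.1218  0.1703] shelf mm [-345.8  -16.3  170.3] w 0.0
R cols [[0.742, -0.113, 0.661], [0.08, 0.994, 0.08], [-0.666, -0.006, 0.746]] q [-0.64 -0.39 -1.1   0.18  0.53 -0.56] F [ 2.5 -1.2  0. ]
tilt from down 48.3 heading 6.2 jaw az 96.5
[ 25.    0.5 -34.4]
```

apply_moves(travel=[[17,0,-12],[17,0,-11],[0,0,0]], twist=[0,0,0], grip=[1,1,1])

```text
clock: 7.48
position: [0.4452, -0.1261, 0.1362]
tcp_rot: [0.001, 0.741, 0.119]
contact_force: [0.2, -0.1, -0.3]
width: 0.002
```

```bash
python3 - <<'E'
from h import *
s,R=show()
im,d=imaging.get_image('side')
cv2.imwrite('pics/s1.png',cv2.resize(im[150:350,220:540,::-1],None,fx=2.2,fy=2.2))
print(tos(10,0.6,0))
E
```

```text
t 7.48 pos [ 0.4452 -0.1261  0.1362] shelf mm [-332.8  -22.   136.2] w 0.0
R cols [[0.732, -0.118, 0.671], [0.088, 0.993, 0.079], [-0.675, 0.001, 0.737]] q [-0.62 -0.28 -1.13  0.04  0.52 -0.55] F [ 0.2 -0.1 -0.3]
tilt from down 47.5 heading 6.8 jaw az 96.8
[7.4 0.5 6.8]
```

View pics/s1.png

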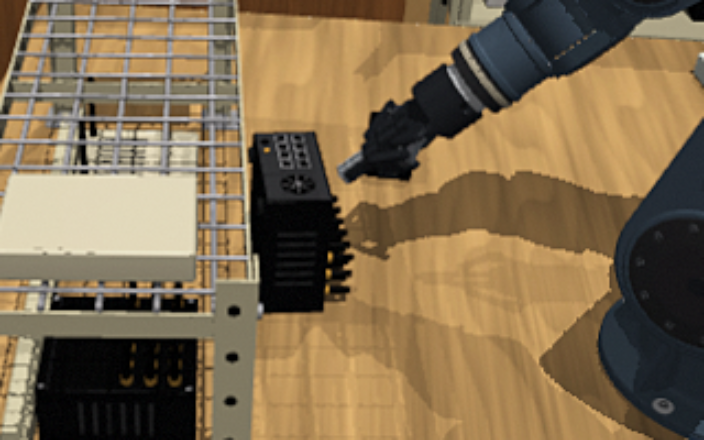

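Side view: the closed tips, at (348,168), point at the upper band of the antenna side and are clear of the antennas. Now I push gently.

apply_moves(travel=[[6,3,5],[6,3,5],[6,2,6],[6,1,6],[6,0,6]], twist=[0,0,0,0,0], grip=[1,1,1,1,1])

```text
clock: 7.95
position: [0.484, -0.1112, 0.1381]
tcp_rot: [0.0, 0.739, 0.119]
contact_force: [-3.1, -0.4, 2.4]
width: -0.001
```

```bash
python3 - <<'E'
from h import *
s,R=show()
im,d,P=cloud('top')
m=np.zeros(d.shape,bool); m[240:325,330:420]=1
q=P[m&(P[...,2]>.150)&(P[...,2]<.185)]
r=cv2.minAreaRect((q[:,:2]*1000).astype(np.float32)); print(r,np.nanmax(q[:,2]))
E
```

```text
t 7.95 pos [ 0.484  -0.1112  0.1381] shelf mm [-292.5  -11.5  138.1] w -0.0
R cols [[0.734, -0.118, 0.669], [0.087, 0.993, 0.079], [-0.674, 0.0, 0.739]] q [-0.5  -0.22 -1.1  -0.05  0.44 -0.45] F [-3.1 -0.4  2.4]
tilt from down 47.6 heading 6.8 jaw az 96.8
((492.2268981933594, -109.59219360351562), (149.18234252929688, 150.34617614746094), 9.262864112854004) 0.1849648408211486
```

apply_moves(travel=[[6,0,6],[6,0,6],[6,0,6],[6,0,6],[5,0,5]], twist=[0,0,0,0,0], grip=[1,1,1,1,1])

```text
clock: 8.42
position: [0.5244, -0.1063, 0.138]
tcp_rot: [0.002, 0.742, 0.119]
contact_force: [0.7, 0.1, -0.1]
width: -0.001
```

```bash
python3 - <<'E'
from h import *
s,R=show()
im,d=imaging.get_image('side')
cv2.imwrite('pics/s2.png',cv2.resize(im[150:350,220:540,::-1],None,fx=2.2,fy=2.2))
E
```

```text
t 8.42 pos [ 0.5244 -0.1063  0.138 ] shelf mm [-251.8  -11.1  138. ] w -0.0
R cols [[0.732, -0.118, 0.671], [0.088, 0.993, 0.079], [-0.675, 0.001, 0.737]] q [-0.43 -0.13 -1.05 -0.1   0.39 -0.39] F [ 0.7  0.1 -0.1]
tilt from down 47.5 heading 6.8 jaw az 96.8
```

View pics/s2.png

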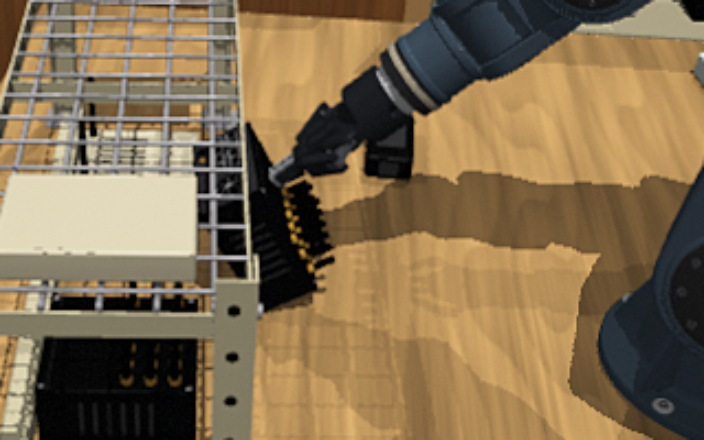

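Falling now. I withdraw along the tool axis so the antennas clear it.

apply_moves(travel=[[-35,0,5],[-35,0,5],[-20,0,0],[0,0,0],[0,0,0]], twist=[0,0,0,0,0], grip=[1,1,-1,-1,-1])

```text
clock: 8.88
position: [0.4645, -0.1142, 0.2072]
tcp_rot: [0.0, 0.74, 0.117]
contact_force: [0.3, 0.1, 0.3]
width: 0.415
```

```bash
python3 - <<'E'
from h import *
s,R=show()
im,d,P=cloud('top')
S=P-O; xs,ys=S@XS,S@YSV; z=P[...,2]
m=(abs(ys)<.13)&(xs>-.3)&(xs<0.01)&(z>.07)&(z<.09)
q=np.stack([xs[m],ys[m]],-1)*1e3; print(len(q),np.median(z[m]),cv2.minAreaRect(q.astype(np.float32)),np.percentile(q,[1,99],axis=0))
m=(abs(ys)<.13)&(xs>-.3)&(xs<0.01)&(z>.09)&(z<.2); print(np.percentile(z[m],[50,90,99]) if m.any() else 0, m.sum())
for n in('side',):
    im2,d=imaging.get_image(n)
    cv2.imwrite('pics/s3.png',np.hstack([cv2.resize(im2[180:330,200:400,::-1],None,fx=2,fy=2),cv2.resize(im[170:320,310:510,::-1],None,fx=2,fy=2)]))
E
```

```text
t 8.88 pos [ 0.4645 -0.1142  0.2072] shelf mm [-312.2  -12.3  207.2] w 0.41
R cols [[0.734, -0.117, 0.669], [0.086, 0.993, 0.079], [-0.674, 0.0, 0.739]] q [-0.55 -0.38 -0.98  0.25  0.47 -0.48] F [0.3 0.1 0.3]
tilt from down 47.6 heading 6.7 jaw az 96.7
3059 0.08104662480435865 ((-152.98388671875, -3.4494171142578125), (161.01300048828125, 150.62513732910156), 3.199357032775879) [[-233.51937469  -77.94551408]
 [ -73.81342288   71.2514925 ]]
[0.11068912 0.11563533 0.11883508] 225
```

View pics/s3.png

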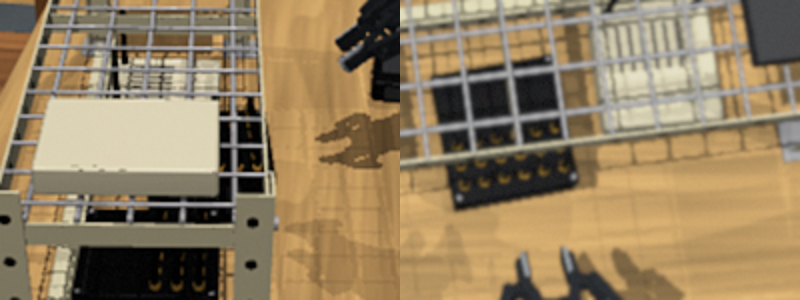

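It lies flat (lid measured at 81 mm), antennas up, centre at shelf (-153, -3), yawed 3.2°. It needs about 73 mm of slide.

```bash
python3 - <<'E'
from h import *
print(tos(52,8,-152),tos(10,0,0),tos(0,0,-10))
E
```

```text
[141.1   7.3 -76.9] [ 7.4 -0.1  6.8] [ 6.8 -0.  -7.4]
```

apply_moves(travel=[[28,1.5,-15],[28,1.5,-15],[28,1.5,-15],[28,1.5,-15],[28,1.5,-16]], twist=[0,0,0,0,0], grip=[-1,-1,-1,-1,-1])

```text
clock: 9.4
position: [0.5271, -0.1069, 0.0632]
tcp_rot: [0.011, 0.759, 0.134]
contact_force: [0.9, -0.8, 0.8]
width: 0.999
```

```bash
python3 - <<'E'
from h import *
show()
E
```

```text
t 9.4 pos [ 0.5271 -0.1069  0.0632] shelf mm [-249.2  -12.    63.2] w 1.0
R cols [[0.719, -0.126, 0.683], [0.097, 0.992, 0.081], [-0.688, 0.008, 0.726]] q [-0.43  0.07 -1.13 -0.36  0.4  -0.4 ] F [ 0.9 -0.8  0.8]
tilt from down 46.5 heading 7.7 jaw az 97.3
```

apply_moves(travel=[[10,1,-7],[10,1,-7],[8,0,-8],[8,0,-8]], twist=[0,0,0,0], grip=[-1,-1,-1,-1])

```text
clock: 9.73
position: [0.5393, -0.109, 0.0207]
tcp_rot: [0.022, 0.774, 0.147]
contact_force: [0.1, -0.6, 0.2]
width: 0.998
```

```bash
python3 - <<'E'
from h import *
show(); print(tos(10,0,0),tos(0,0,-10),tos(0,10,0))
E
```

```text
t 9.73 pos [ 0.5393 -0.109   0.0207] shelf mm [-237.3  -15.3   20.7] w 1.0
R cols [[0.707, -0.132, 0.695], [0.105, 0.991, 0.081], [-0.699, 0.015, 0.715]] q [-0.42  0.22 -1.13 -0.5   0.4  -0.4 ] F [ 0.1 -0.6  0.2]
tilt from down 45.6 heading 8.4 jaw az 97.6
[ 7.1 -0.2  7. ] [ 7.  -0.2 -7.1] [ 0.3 10.   0. ]
```

apply_moves(travel=[[0,7,0],[5,0,5],[7,0,7],[7,0,7],[7,0,7]], twist=[0,0,0,0,0], grip=[-1,-1,-1,-1,-1])

```text
clock: 10.15
position: [0.5784, -0.0991, 0.0249]
tcp_rot: [0.021, 0.774, 0.147]
contact_force: [-4.2, -0.2, -2.6]
width: 1.006
```

```bash
cat >> h.py <<'E'
def gw(tag=None):
    im,d,P=cloud('top'); S=P-O; xs,ys=S@XS,S@YSV; z=P[...,2]
    m=(abs(ys)<.125)&(xs>-.3)&(xs<0.03)&(z>.07)&(z<.09)
    q=np.stack([xs[m],ys[m]],-1)*1e3; r=cv2.minAreaRect(q.astype(np.float32))
    print('gw',len(q),round(float(np.median(z[m])),4),np.round(r[0],1),np.round(r[1],1),round(r[2],1),'1-99%',np.percentile(q,[1,99],axis=0).round(1).tolist())
    return im,P
E
python3 - <<'E'
from h import *
show(); gw(); print(tos(10,0,0),tos(0,10,0))
E
```

```text
t 10.15 pos [ 0.5784 -0.0991  0.0249] shelf mm [-197.4   -9.8   24.9] w 1.01
R cols [[0.707, -0.132, 0.695], [0.105, 0.991, 0.082], [-0.699, 0.015, 0.715]] q [-0.36  0.26 -1.06 -0.48  0.35 -0.35] F [-4.2 -0.2 -2.6]
tilt from down 45.6 heading 8.4 jaw az 97.6
gw 3198 0.0813 [-158.4   -7. ] [233.1 152.1] 2.2 1-99% [[-256.4, -80.5], [-45.2, 68.1]]
[ 7.2 -0.2  7. ] [ 0.3 10.   0.1]
```

apply_moves(travel=[[5.5,0,5],[5.5,0,5],[5.5,0,5],[5,0,5]], twist=[0,0,0,0], grip=[-1,-1,-1,-1])

```text
clock: 10.53
position: [0.6073, -0.0956, 0.0245]
tcp_rot: [0.02, 0.773, 0.146]
contact_force: [-9.5, -1.5, 5.2]
width: 0.998
```

```bash
python3 - <<'E'
from h import *
show(); gw()
im,d=imaging.get_image('side')
cv2.imwrite('pics/s4.png',cv2.resize(im[150:370,180:480,::-1],None,fx=2.2,fy=2.2))
E
```

```text
t 10.53 pos [ 0.6073 -0.0956  0.0245] shelf mm [-168.3   -9.4   24.5] w 1.0
R cols [[0.708, -0.132, 0.694], [0.104, 0.991, 0.082], [-0.699, 0.015, 0.715]] q [-0.32  0.29 -1.   -0.47  0.33 -0.32] F [-9.5 -1.5  5.2]
tilt from down 45.7 heading 8.4 jaw az 97.6
gw 3111 0.0811 [-136.4   -7.4] [244.9 152.9] 1.7 1-99% [[-227.7, -80.0], [-16.5, 68.6]]
```

View pics/s4.png

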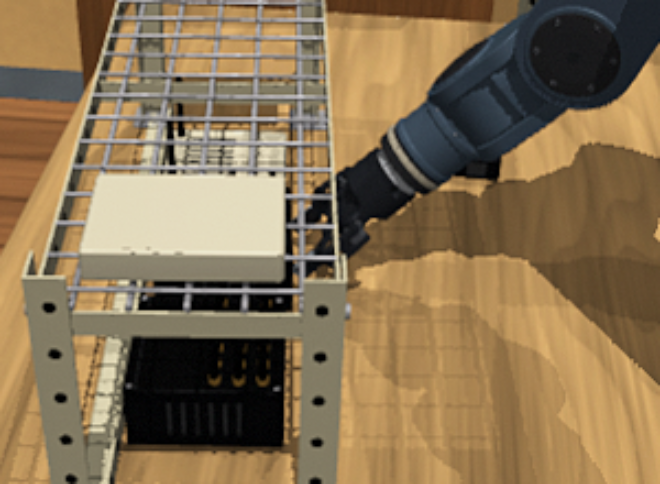

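The arm clears the deck edge, and the gateway's rear is about 10–14 mm from the rail. I creep on and watch the force.

apply_moves(travel=[[2,0,2],[2,0,2],[1.5,0,1.5]], twist=[0,0,0], grip=[-1,-1,-1])

```text
clock: 10.88
position: [0.6141, -0.0946, 0.0243]
tcp_rot: [0.021, 0.774, 0.147]
contact_force: [-10.6, -1.3, 7.9]
width: 0.999
```

```bash
python3 - <<'E'
from h import *
show(); gw()
E
```

```text
t 10.88 pos [ 0.6141 -0.0946  0.0243] shelf mm [-161.4   -9.2   24.3] w 1.0
R cols [[0.707, -0.132, 0.694], [0.105, 0.991, 0.082], [-0.699, 0.015, 0.715]] q [-0.32  0.3  -0.99 -0.46  0.32 -0.31] F [-10.6  -1.3   7.9]
tilt from down 45.6 heading 8.4 jaw az 97.6
gw 3172 0.0809 [-122.8   -6.6] [234.6 152.9] 2.4 1-99% [[-221.2, -79.8], [-9.2, 68.7]]
```

apply_moves(travel=[[1.5,0,1.5],[1.5,0,1.5],[0,0,0]], twist=[0,0,0], grip=[-1,-1,-1])

```text
clock: 11.18
position: [0.6184, -0.094, 0.0243]
tcp_rot: [0.021, 0.774, 0.147]
contact_force: [-2.2, -0.6, 2.7]
width: 0.998
```

apply_moves(travel=[[1.2,0,1.2],[1,0,1],[0,0,0]], twist=[0,0,0], grip=[-1,-1,-1])

```text
clock: 11.43
position: [0.6208, -0.0936, 0.0241]
tcp_rot: [0.021, 0.775, 0.147]
contact_force: [-18.1, -2.5, 13.1]
width: 1.001
```

```bash
python3 - <<'E'
from h import *
show(); gw()
E
```

```text
t 11.43 pos [ 0.6208 -0.0936  0.0241] shelf mm [-154.6   -9.    24.1] w 1.0
R cols [[0.707, -0.131, 0.695], [0.104, 0.991, 0.081], [-0.7, 0.015, 0.714]] q [-0.31  0.31 -0.97 -0.46  0.32 -0.31] F [-18.1  -2.5  13.1]
tilt from down 45.6 heading 8.4 jaw az 97.6
gw 3121 0.081 [-122.7   -7.7] [245. 154.] 1.2 1-99% [[-213.0, -79.8], [-2.6, 68.9]]
```

Rail contact: the force rose to 18 N. I check for remaining yaw before squaring.

```bash
cat >> h.py <<'E'
def yaw():
    im,d,P=cloud('top'); S=P-O; xs,ys,z=(S@XS)*1e3,(S@YSV)*1e3,P[...,2]
    m=(abs(ys)<125)&(xs>-140)&(xs<20)&(z>.07)&(z<.09)
    def fit(a,b,lo,hi,w,top):
        A=[];B=[]
        for c in np.arange(lo,hi,w):
            k=m&(a>=c)&(a<c+w)
            if k.sum()>8: A.append(c+w/2);B.append(np.percentile(b[k],97 if top else 3))
        f=np.polyfit(A,B,1); r=np.array(B)-np.polyval(f,A); g=abs(r)<2*np.std(r)+.5
        f=np.polyfit(np.array(A)[g],np.array(B)[g],1); return round(np.degrees(np.arctan(f[0])),2),round(np.polyval(f,(lo+hi)/2),1)
    print('rear edge slope(deg,=-yaw),xs',fit(ys,xs,-75,65,6,1),'left',fit(xs,ys,-140,-10,6,1),'right',fit(xs,ys,-140,-10,6,0))
    k=(abs(ys)<300)&(xs>-10)&(xs<20)&(z>.028)&(z<.04)
    for y0 in range(-140,140,40):
        kk=k&(ys>y0)&(ys<y0+40)
        if kk.sum()>5: print('rail',y0,kk.sum(),np.percentile(xs[kk],[2,10,50]).round(1))
E
python3 - <<'E'
from h import *
yaw(); print(tos(0,45,0),tos(-8,0,0))
E
```

```text
rear edge slope(deg,=-yaw),xs (np.float64(-1.8), np.float64(-5.5)) left (np.float64(0.75), np.float64(66.4)) right (np.float64(3.44), np.float64(-70.1))
rail -140 30 [-0.7 -0.4  1.3]
rail -100 12 [-1.8 -0.6  0.7]
rail 60 17 [-5.6 -0.2  1.4]
rail 100 28 [-0.5  0.2  1.6]
[ 1.2 45.   0.2] [-5.7  0.2 -5.6]
```

apply_moves(travel=[[-14,0,-14],[0,18,0],[0,18,0],[0,15,0],[0,0,0]], twist=[0,0,0,0,0], grip=[-1,1,1,1,1])

```text
clock: 11.95
position: [0.5945, -0.0437, 0.0247]
tcp_rot: [0.022, 0.774, 0.149]
contact_force: [0.3, 0.4, 0.2]
width: 0.457
```

```bash
python3 - <<'E'
from h import *
show(); yaw(); print(tos(10,0,0))
E
```

```text
t 11.95 pos [ 0.5945 -0.0437  0.0247] shelf mm [-175.3   43.5   24.7] w 0.46
R cols [[0.707, -0.133, 0.694], [0.106, 0.991, 0.082], [-0.699, 0.015, 0.715]] q [-0.2   0.26 -1.07 -0.53  0.25 -0.23] F [0.3 0.4 0.2]
tilt from down 45.6 heading 8.5 jaw az 97.7
rear edge slope(deg,=-yaw),xs (np.float64(-1.28), np.float64(-5.3)) left (np.float64(0.61), np.float64(66.4)) right (np.float64(0.49), np.float64(-69.3))
rail -140 29 [-4.  -0.4  1.4]
rail -100 11 [-1.4 -0.9  0.8]
rail 60 17 [-5.6 -0.3  1.6]
rail 100 26 [0.2 0.7 1.8]
[ 7.1 -0.2  7. ]
```

apply_moves(travel=[[0,0,0],[0,0,0],[3,0,3],[2,0,2],[1,0,1]], twist=[0,0,0,0,0], grip=[1,1,1,1,1])

```text
clock: 12.42
position: [0.6043, -0.0449, 0.0249]
tcp_rot: [0.021, 0.774, 0.146]
contact_force: [-0.0, -0.1, 0.5]
width: -0.003
```

```bash
python3 - <<'E'
from h import *
show()
E
```

```text
t 12.42 pos [ 0.6043 -0.0449  0.0249] shelf mm [-165.7   41.2   24.9] w -0.0
R cols [[0.708, -0.131, 0.694], [0.104, 0.991, 0.081], [-0.699, 0.015, 0.715]] q [-0.2   0.27 -1.05 -0.52  0.25 -0.23] F [-0.  -0.1  0.5]
tilt from down 45.7 heading 8.4 jaw az 97.5
```

apply_moves(travel=[[1.5,0,1.5],[1.5,0,1.5],[0,0,0]], twist=[0,0,0], grip=[1,1,1])

```text
clock: 12.67
position: [0.6063, -0.0437, 0.0238]
tcp_rot: [0.022, 0.777, 0.148]
contact_force: [-10.8, 0.6, 3.1]
width: 0.005
```

apply_moves(travel=[[1,0,1],[1,0,1],[0,0,0]], twist=[0,0,0], grip=[1,1,1])

```text
clock: 12.92
position: [0.6075, -0.0433, 0.0226]
tcp_rot: [0.023, 0.779, 0.148]
contact_force: [-23.1, 0.4, 9.1]
width: -0.002
```

```bash
python3 - <<'E'
from h import *
show();yaw()
E
```

```text
t 12.92 pos [ 0.6075 -0.0433  0.0226] shelf mm [-162.3   42.5   22.6] w -0.0
R cols [[0.704, -0.131, 0.698], [0.105, 0.991, 0.081], [-0.703, 0.017, 0.711]] q [-0.2   0.28 -1.04 -0.51  0.24 -0.22] F [-23.1   0.4   9.1]
tilt from down 45.3 heading 8.5 jaw az 97.5
rear edge slope(deg,=-yaw),xs (np.float64(0.09), np.float64(-3.5)) left (np.float64(-0.8), np.float64(67.2)) right (np.float64(-1.03), np.float64(-68.3))
rail -140 24 [-4.4 -0.   1.9]
rail -100 9 [0.6 0.7 1.6]
rail 60 15 [-0.   0.4  2.2]
rail 100 26 [-0.2  0.2  1.9]
```

Now square at 23 N. One last centred press makes sure both sides are on the rail.

apply_moves(travel=[[-7,0,-7],[0,-25,0],[0,-25,0],[0,0,0],[4,0,4]], twist=[0,0,0,0,0], grip=[1,1,1,1,1])

```text
clock: 13.38
position: [0.6125, -0.095, 0.0238]
tcp_rot: [0.021, 0.775, 0.145]
contact_force: [-0.3, -0.9, -0.1]
width: -0.007
```

apply_moves(travel=[[1.5,0,1.5],[0,0,0]], twist=[0,0], grip=[1,1])

```text
clock: 13.55
position: [0.6129, -0.0939, 0.0222]
tcp_rot: [0.021, 0.779, 0.144]
contact_force: [-14.9, -10.7, 2.4]
width: -0.001
```

```bash
python3 - <<'E'
from h import *
show();yaw()
E
```

```text
t 13.55 pos [ 0.6129 -0.0939  0.0222] shelf mm [-162.5   -8.4   22.2] w -0.0
R cols [[0.704, -0.129, 0.698], [0.102, 0.992, 0.08], [-0.703, 0.015, 0.712]] q [-0.31  0.3  -0.99 -0.46  0.32 -0.31] F [-14.9 -10.7   2.4]
tilt from down 45.4 heading 8.2 jaw az 97.4
rear edge slope(deg,=-yaw),xs (np.float64(0.34), np.float64(-3.5)) left (np.float64(-0.79), np.float64(67.0)) right (np.float64(-1.31), np.float64(-68.2))
rail -140 23 [-5.4  0.2  1.9]
rail -100 10 [-1.2 -0.6  1.1]
rail 60 16 [-0.1  0.9  1.7]
rail 100 25 [-0.1  0.8  2. ]
```

apply_moves(travel=[[-8,0,-8],[-20,0,-20],[-25,0,-20],[-38,0,0],[-38,0,0]], twist=[0,0,0,0,0], grip=[1,1,1,1,1])

```text
clock: 14.02
position: [0.4984, -0.1109, 0.0748]
tcp_rot: [0.024, 0.779, 0.152]
contact_force: [0.0, -1.2, 0.1]
width: 0.002
```

apply_moves(travel=[[-38,0,0],[-38,0,0],[-38,0,0],[0,0,0],[0,0,0]], twist=[0,0,0,0,0], grip=[1,1,1,1,1])

```text
clock: 14.43
position: [0.4277, -0.124, 0.1492]
tcp_rot: [0.018, 0.775, 0.145]
contact_force: [0.2, -0.4, -0.0]
width: 0.001
```

```bash
python3 - <<'E'
from h import *
show();yaw();im,P=gw()
t=np.load('/tmp/top.npz')['P']
def rect(P,sl,lo,hi,l):
    q=P[sl];q=q[(q[...,2]>lo)&(q[...,2]<hi)]; r=cv2.minAreaRect((q[:,:2]*1000).astype(np.float32)); print(l,np.round(r[0],1),np.round(r[1]),round(r[2],1))
for A in(t,P):
    rect(A,np.s_[150:262,235:310],.07,.09,'gw2'); rect(A,np.s_[160:240,400:475],.038,.055,'router')
    rect(A,np.s_[320:360,460:530],.02,.05,'psu'); rect(A,np.s_[300:380,100:195],.04,.07,'carton'); rect(A,np.s_[90:290,150:580],.262,.292,'deck')
im2,_=imaging.get_image('side')
cv2.imwrite('pics/fin.png',np.hstack([cv2.resize(im2[150:380,180:410,::-1],(460,460)),cv2.resize(im[150:300,300:410,::-1],(337,460))]))
E
```

```text
t 14.43 pos [ 0.4277 -0.124   0.1492] shelf mm [-349.9  -18.   149.2] w 0.0
R cols [[0.707, -0.132, 0.695], [0.103, 0.991, 0.083], [-0.699, 0.013, 0.715]] q [-0.65 -0.33 -1.08  0.2   0.54 -0.6 ] F [ 0.2 -0.4 -0. ]
tilt from down 45.6 heading 8.3 jaw az 97.6
rear edge slope(deg,=-yaw),xs (np.float64(0.41), np.float64(-3.5)) left (np.float64(-0.89), np.float64(66.9)) right (np.float64(-1.8), np.float64(-67.8))
rail -140 31 [-8.6 -1.   1.2]
rail -100 11 [-0.6 -0.4  1.5]
rail 60 19 [-0.7 -0.5  1.9]
rail 100 26 [-0.4  0.1  1.9]
gw 2864 0.081 [-79.1  -4.3] [150.5 162.8] 89.8 1-99% [[-159.2, -78.0], [-0.9, 70.1]]
gw2 [663.8 133.4] [162. 150.] 5.6
router [ 714.4 -292.7] [171. 179.] 6.3
psu [ 368.4 -405.7] [138.  66.] 86.3
carton [376.1 433. ] [172. 132.] 81.3
deck [687.7 -77.7] [265. 805.] 6.2
gw2 [663.8 133.1] [162. 149.] 5.4
router [ 712.5 -280.9] [167. 149.] 4.6
psu [ 368.4 -405.9] [137.  66.] 86.2
carton [376. 433.] [172. 133.] 81.2
deck [687.6 -77.9] [266. 805.] 6.2
```

View pics/fin.png

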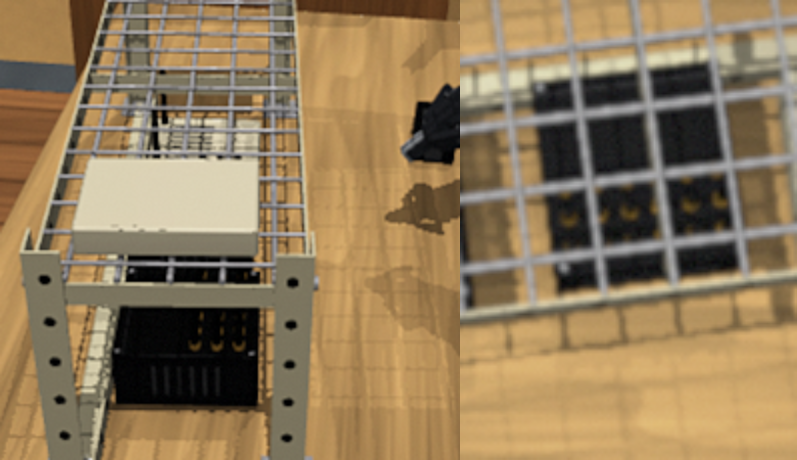

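Final view: the gateway lies flat with its antennas up and its rear on the rail, squared in the gap (right panel, rear edge near row 80). The router rectangle differs, probably from a stray pixel, so I compare raw pixels there before signing off.

```bash
python3 - <<'E'
from h import *
t=np.load('/tmp/top.npz'); im,d,P=cloud('top')
s=np.s_[160:240,405:475]
print('router pixel diff',np.abs(im[s].astype(int)-t['im'][s]).mean(axis=(0,1)))
for A in(t['P'],P):
    q=A[s];q=q[(q[...,2]>.038)&(q[...,2]<.055)]; print(len(q),np.median(q,0).round(4))
workorder.sign_off()
E
```

```text
router pixel diff [7.21267857 6.97857143 6.19428571]
2733 [ 0.7034 -0.2837  0.0441]
2731 [ 0.7036 -0.2835  0.044 ]
the job is handed in; nothing more can be done
```

I toppled the gateway onto its feet, slid it back until its rear met the stop rail, and handed the job in at about 14.5 s of the 42 s.

- **Tilting the tool:** The moves only turn the tool about its own axis. I got the forward tilt, 45–48°, by driving joint 4 to its limit high above the bench.
- **Toppling:** I pushed with closed fingers high on the band, at about 3 N, and it fell in under the shelf.
- **Sliding:** I pushed it back with open fingers until it met the rail. It was then yawed about 1.5°, so I pressed the left side at 23 N to square it. A final centred press reached about 15 N, with an unexplained 11 N sideways reading that vanished when I withdrew.

**Last checks:**
- **Gateway pose:** It lies flat, lid 81 mm high, antennas up. In shelf coordinates its centre is at x -79, y -4 mm, and its rear is within 1–2 mm of the rail.
- **Yaw:** The lid rectangle and the two finger contacts agree on 0 to 0.2°. The cruder edge fits disagreed, between -0.4° and -1.8°.
- **Neighbours and shelf:** The neighbouring gateway, router, power supply, carton and deck all measured as before. The router's outline differed between pictures because of stray points, but its median position moved only 0.2 mm.
- **Contact:** The arm kept clear of the deck edge, the highest force I read was about 25 N, and the tool was touching nothing when I handed in.

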